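# Heft two shut model boxes and offer the one with the stone cast

## Task

Two shut model boxes on the mat of the dental bench look the same: one has a stone cast in it, the other only a light resin piece. Lift each in turn a good few centimetres clear of the mat to feel its weight, keeping it upright, leave the lighter one standing on the mat, and bring the heavier one to the work pan that has the loose stone cast in it (not the one with the metal impression tray). Finish still holding it, level and still, a few centimetres above the rim over the middle of that pan, so that I can take it from your grip, and leave everything else as it stands.

Things in the scene. Friction and masses are not known exactly. Their poses are not given: they have to be found in the camera images.
- box_1: one of two identical-looking shut boxes of opaque cream plastic on the work mat: 82 mm long (own x), 58 wide (own y), 50 high, smooth sides, 2 mm hinge barrels at +x, snap tab at -x; origin at the centre of its underside, z up. Either may be the heavy one: full weight 0.10 to 0.13 kg (resin piece) or 0.24 to 0.31 kg (stone cast); contents fitted, with 1 to 2 mm of play
- box_2: one of two identical-looking shut boxes of opaque cream plastic on the work mat: 82 mm long (own x), 58 wide (own y), 50 high, smooth sides, 2 mm hinge barrels at +x, snap tab at -x; origin at the centre of its underside, z up. Either may be the heavy one: full weight 0.10 to 0.13 kg (resin piece) or 0.24 to 0.31 kg (stone cast); contents fitted, with 1 to 2 mm of play
- pan_1: open grey work pan fixed to the bench, 190 mm long (own x) x 135 mm wide (own y), rim 45 mm above the bench, walls and floor 4 mm; origin at the centre of its underside, z up. One pan has the stone cast lying in it, the other the impression tray; which is which changes
- pan_2: open grey work pan fixed to the bench, 190 mm long (own x) x 135 mm wide (own y), rim 45 mm above the bench, walls and floor 4 mm; origin at the centre of its underside, z up. One pan has the stone cast lying in it, the other the impression tray; which is which changes
- cast: the loose stone cast of a jaw lying in one of the pans: sand-coloured solid D-shaped block 60 x 60 mm and 30 mm high with a horseshoe row of teeth on top; origin at the middle of its underside, teeth curve towards its own +x
- imp_tray: steel impression tray lying in the other pan: thin-walled horseshoe trough about 60 x 67 mm, 14 mm high, with a flat handle that makes it 93 mm long; origin on its underside in the middle of the horseshoe, handle towards its own +x
- mat: flat ochre work mat on which the two boxes stand, fixed to the bench, 270 mm (x) x 470 mm (y), 3 mm thick, so its top lies 3 mm above the bench top (z = 0); origin at the centre of its underside
- dropper: white plastic dropper bottle, bystander, 28 mm across and 72 mm high, loose; origin at the centre of its underside
- carton: yellow carton, bystander, 75 x 125 x 45 mm high, loose; origin at the centre of its underside
- jar: round glass jar with lid, bystander, 68 mm across and 85 mm high, loose; origin at the centre of its underside
There are look-alikes about, which are no part of the job. Of the things like the imp_tray, leave any that is green or turquoise; of the rest the larger one is meant.

How it is judged:
On the way, in this order (a step that is already met when the one before it is completed fails the run):
1. the lighter box has been held up clear of the mat while the heavier one stands on it ((((height (world z) of box_2 above 0.033 m and contact force between box_2 and mat below 0.05 N and contact force between the fingers and box_2 above 1 N) and contact force between box_1 and mat above 1.75 N) or ((height (world z) of box_1 above 0.033 m and contact force between box_1 and mat below 0.05 N and contact force between the fingers and box_1 above 1 N) and contact force between box_2 and mat above 1.75 N))), for 0.2 s.
2. the heavier box is held up clear of the mat while the lighter one stands on it ((((height (world z) of box_1 above 0.033 m and contact force between box_1 and mat below 0.05 N and contact force between the fingers and box_1 above 1 N) and contact force between box_2 and mat between 0.3 and 1.75 N) or ((height (world z) of box_2 above 0.033 m and contact force between box_2 and mat below 0.05 N and contact force between the fingers and box_2 above 1 N) and contact force between box_1 and mat between 0.3 and 1.75 N))), for 0.2 s.
At the end, for the whole second after the job is handed in: Heavier box gripped, carried by nothing else, level (0.17 rad) and still, its middle within 45 mm of the middle of the pan with the stone cast seen from above, underside 50 to 170 mm above the bench; lighter box (under 1.75 N) upright on the mat, let go; cast and tray still in their pans (((horizontal distance between cast and pan_1 below 0.085 m and horizontal distance between imp_tray and pan_2 below 0.085 m and horizontal distance between box_1 and pan_1 below 0.045 m and height (world z) of box_1 between 0.05 and 0.17 m and angle between box_1's own z axis and vertical below 0.17 rad and linear speed of box_1 below 0.03 m/s and contact force between the fingers and box_1 above 2 N and contact force between box_1 and pan_1 below 0.05 N and contact force between box_1 and mat below 0.05 N and contact force between box_2 and mat between 0.3 and 1.75 N and height (world z) of box_2 below 0.008 m and angle between box_2's own z axis and vertical below 0.08 rad and linear speed of box_2 below 0.02 m/s and contact force between the fingers and box_2 below 0.05 N) or (horizontal distance between cast and pan_2 below 0.085 m and horizontal distance between imp_tray and pan_1 below 0.085 m and horizontal distance between box_1 and pan_2 below 0.045 m and height (world z) of box_1 between 0.05 and 0.17 m and angle between box_1's own z axis and vertical below 0.17 rad and linear speed of box_1 below 0.03 m/s and contact force between the fingers and box_1 above 2 N and contact force between box_1 and pan_2 below 0.05 N and contact force between box_1 and mat below 0.05 N and contact force between box_2 and mat between 0.3 and 1.75 N and height (world z) of box_2 below 0.008 m and angle between box_2's own z axis and vertical below 0.08 rad and linear speed of box_2 below 0.02 m/s and contact force between the fingers and box_2 below 0.05 N) or (horizontal distance between cast and pan_1 below 0.085 m and horizontal distance between imp_tray and pan_2 below 0.085 m and horizontal distance between box_2 and pan_1 below 0.045 m and height (world z) of box_2 between 0.05 and 0.17 m and angle between box_2's own z axis and vertical below 0.17 rad and linear speed of box_2 below 0.03 m/s and contact force between the fingers and box_2 above 2 N and contact force between box_2 and pan_1 below 0.05 N and contact force between box_2 and mat below 0.05 N and contact force between box_1 and mat between 0.3 and 1.75 N and height (world z) of box_1 below 0.008 m and angle between box_1's own z axis and vertical below 0.08 rad and linear speed of box_1 below 0.02 m/s and contact force between the fingers and box_1 below 0.05 N) or (horizontal distance between cast and pan_2 below 0.085 m and horizontal distance between imp_tray and pan_1 below 0.085 m and horizontal distance between box_2 and pan_2 below 0.045 m and height (world z) of box_2 between 0.05 and 0.17 m and angle between box_2's own z axis and vertical below 0.17 rad and linear speed of box_2 below 0.03 m/s and contact force between the fingers and box_2 above 2 N and contact force between box_2 and pan_2 below 0.05 N and contact force between box_2 and mat below 0.05 N and contact force between box_1 and mat between 0.3 and 1.75 N and height (world z) of box_1 below 0.008 m and angle between box_1's own z axis and vertical below 0.08 rad and linear speed of box_1 below 0.02 m/s and contact force between the fingers and box_1 below 0.05 N))); the arm keeps its last pose, push and grip.
It fails at once if a bystander (dropper bottle, carton, jar) is pushed more than 30 mm (distance of any of dropper, carton, jar from where it was at the start of the episode above 0.03 m).
It fails at once if the loose stone cast or the impression tray is pushed more than 30 mm (distance of any of cast, imp_tray from where it was at the start of the episode above 0.03 m).
It fails at once if a model box is tipped more than 0.5 rad off upright (angle between any of box_1, box_2's own z axis and vertical above 0.5 rad).
It also fails if it takes over 72 s, if anything falls off the work surface, if the arm or the gripper's body presses on something with over 40 N, if the wrist force passes 120 N, or if a joint passes its speed limit or range.

## Robot

A 6-joint arm with a two-finger parallel gripper is mounted at the origin on the work surface. World frame = base frame: x ahead of the robot, y to its left, z up, the work surface at z = 0. Lengths are in m, angles in rad, forces in N, time in s.
With the tool pointing down it reaches from about 0.35 to 0.975 m from the base axis. Payload 4.9 kg.
Tool frame: the origin (TCP) lies midway between the tips of the shut fingers; the grasp point (between the pads) lies 19 mm behind it; z points along the fingers, y is the line along which they close (so a half turn about z gives the same grasp; the last joint's range is limited). The gripper opens to 85 mm and grips with 20 to 120 N. Pads are 22 mm wide; open, the fingers measure 114 mm over their backs; the gripper's body (76 mm by 85 mm) begins 54 mm behind the grasp point. The pads swing forward as they close: fully open they stand 13 mm farther back than shut.
Start: joints at [-1.354, 0.053, 1.613, -0, 1.476, -0.119], TCP at [0.206, -0.59, 0.231] pointing down, gripper open.
Joint ranges: [-3.01, 3.01], [-1.01, 2.22], [0.06, 2.58], [-1.02, 4.17], [0.09, 2.62], [-3.14, 3.14]. Speed limits (rad/s): [2.57, 2.57, 3.14, 3.14, 3.14, 3.14].

## Interface

Orientations are given as [roll, pitch, yaw] about the fixed x, y, z axes, in that order (R = Rz(yaw) Ry(pitch) Rx(roll)).
In Python, from cell import robot gives the robot as it stands.
- The arm moves only by the tool apply_moves, never from a script. Its argument "series" is a list that holds one entry, the list of rows, each a list of 5 numbers: the shift along the tool's x, y, z in units of 25 mm (1.0 is 25 mm), then the turn about the tool's z in degrees, then the finger opening in mm, from 0 to 85.4. In form: [[[x, y, z, spin, claw], ...]]. A call has exactly 8 rows; each row shifts and turns the commanded pose from where the row before left it, along the tool's axes as they then stand; what a row does not reach is not made up. A row lasts 1/12 s, in which the tool goes at most 41.7 mm and 7.16 degrees, less where a joint would pass 70% of its speed; a pose out of reach is approached as far as the arm can. A call is refused whole if a number of a shift passes 1 or a number of a turn 7.16, either way. A call with a gripper value outside its range is refused whole. The fingers move at their own pace and stop on an object; "squeeze" is the grip in N (left out, the last holds). Time passes only in rows, so rows that do not move let the fingers close, or fill a call up. It gives the time, the measured TCP pose, the force, the opening and the grip force at its end, in the units of the state.
- robot.state(): the state, without advancing time (a new reading comes with each control period).
- robot.capture(name): name is "scene" or "top" or "wrist"; returns the picture (480x640x3 uint8, red, green, blue); there is no depth.
- robot.camera_model(name): a dict with "camera_matrix" (3x3 intrinsics, pixels), "world_from_camera" (4x4, takes a point from camera to world coordinates); the wrist camera has in their place "T_tool_cam" (4x4, takes a point from camera to tool coordinates, whose origin is the TCP and whose axes are the flange's). Camera axes: x right, y down, z forward; pixel columns grow to the right and rows downward; lengths in m; the calibration is good to about 2 mm. A picture is of the moment at which its call begins: read the wrist's pose just before it. camera_model takes no time and is no camera call.
- robot.finish_job(): hands the job in; it is judged then, once.
The state is a dict: "clock": time; "joint_positions": joint angles; "qvel": joint speeds; "effort": joint torques, N m; "tool_pos": TCP position; "orientation": TCP orientation; "ft_force": force on the tool from outside, world axes, zero at the start; "torque": the same for the moment, N m; "gripper_width": finger opening in m; "gripper_force": force on a finger pad.
Only numpy, scipy, OpenCV 4.12 (cv2) and the standard library are available. Lean on these libraries where they do the work, as an engineer would, in place of code of your own. Each camera call takes 0.05 s, during which the arm holds its last target. There are 200 camera calls.

## Working session

There is one attempt and no reset: what is moved stays moved. The work goes in short steps, Python scripts to look and compute and a tool call to move; the robot and the scene stay as the last step left them, time stands still between calls to the robot, and variables do not carry over. Pictures are saved under pics/ and viewed, at most 10 in all, crops included, and the job is handed in when it is done.

Besides the shell and the picture viewer there is one more tool, called after "Request:" by a JSON object that holds its "api" and its "payload", one argument or row to a line. apply_moves: Moves the arm, as the interface text tells. Its arguments: {"type":"object","properties":{"series":{"type":"array"},"squeeze":{"type":"number"}},"required":["series"]}

```bash
mkdir -p pics; python3 - <<'E'
from cell import robot
import cv2
for n in("scene","top"):
    cv2.imwrite(f"pics/{n}0.png",robot.capture(n)[:,:,::-1])
    m=robot.camera_model(n);print(m)
print(robot.camera_model("wrist"));print(robot.state())
E
```

```text
{'camera_matrix': array([[551.33939595,   0.        , 317.58137086],
       [  0.        , 551.33939595, 239.23068142],
       [  0.        ,   0.        ,   1.        ]]), 'world_from_camera': array([[-0.19994024,  0.74023888, -0.64192702,  1.27147684],
       [ 0.97977094,  0.14534214, -0.13756663,  0.10914198],
       [-0.00853312, -0.65644654, -0.75432428,  0.8447148 ],
       [ 0.        ,  0.        ,  0.        ,  1.        ]])}
{'camera_matrix': array([[455.47416955,   0.        , 311.80051754],
       [  0.        , 455.47416955, 239.15460278],
       [  0.        ,   0.        ,   1.        ]]), 'world_from_camera': array([[ 0.00937553, -0.98218965,  0.18765819,  0.43019456],
       [-0.99977429, -0.00562927,  0.0204862 , -0.04173025],
       [-0.01906495, -0.1878079 , -0.98202073,  0.93142834],
       [ 0.        ,  0.        ,  0.        ,  1.        ]])}
{'camera_matrix': array([[394.79196295,   0.        , 318.72159953],
       [  0.        , 394.79196295, 234.04817769],
       [  0.        ,   0.        ,   1.        ]]), 'T_tool_cam': array([[ 5.60035384e-04, -9.58566
[... 300 characters left out ...]
e+00]])}
{'clock': 0.1, 'joint_positions': array([-1.35398032e+00,  5.32936405e-02,  1.61417771e+00,  4.54659150e-06,
        1.47598123e+00, -1.19025090e-01]), 'qvel': array([-0.00074344,  0.00152603, -0.00327335, -0.00027868, -0.00068406,
       -0.00038164]), 'effort': array([ 5.16868804e-04, -3.94909322e+01, -3.71361029e+01, -1.25886036e-04,
        3.99309021e-03, -1.77043864e-05]), 'tool_pos': array([ 0.20584104, -0.58953023,  0.23017166]), 'orientation': array([-3.13974642e+00, -2.25348806e-04,  3.35840455e-01]), 'ft_force': array([-0.89961781, -0.29044736,  0.25786284]), 'torque': array([0.04107537, 0.03109455, 0.01195585]), 'gripper_force': 0.0, 'gripper_width': 0.08552485271092501}
```

View pics/top0.png

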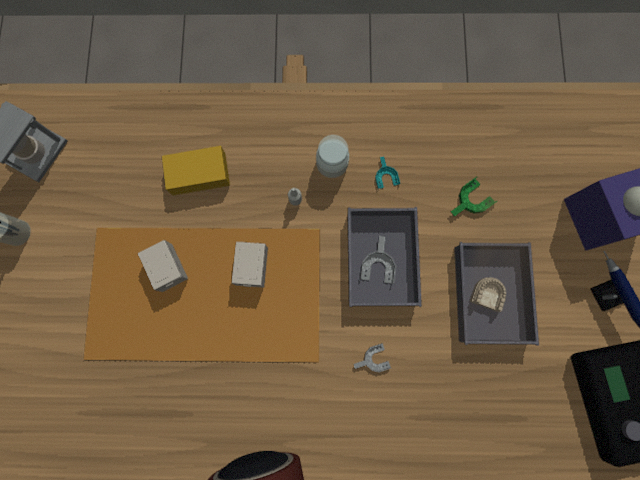

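View pics/scene0.png

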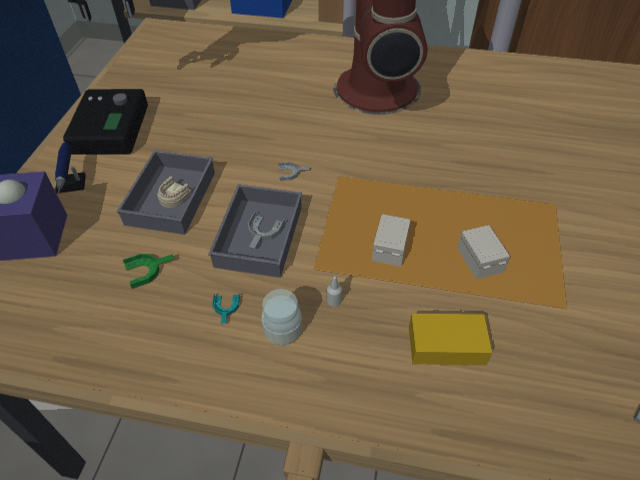

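```bash
python3 - <<'E'
import cv2,numpy as np
t=cv2.imread("pics/top0.png");s=cv2.imread("pics/scene0.png")
f=lambda im,x,y,w,h,k:cv2.resize(im[y:y+h,x:x+w],None,fx=k,fy=k,interpolation=cv2.INTER_CUBIC)
a=f(t,130,230,160,75,5) # 800x375
b=f(s,365,205,160,75,5)
cv2.imwrite("pics/boxes.png",np.vstack([f(t,130,230,160,60+10,5)[:300+0], ])if 0 else np.vstack([cv2.resize(a,(640,300)),cv2.resize(b,(640,300))]))
cv2.imwrite("pics/pans.png",np.hstack([f(t,340,200,200,150,2),f(s,115,145,200,150,2)]))
E
```

```text
(no output)
```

View pics/boxes.png

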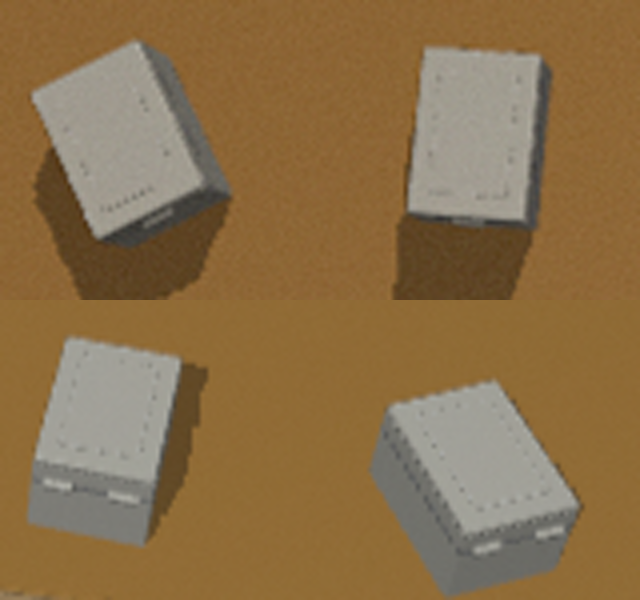

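View pics/pans.png

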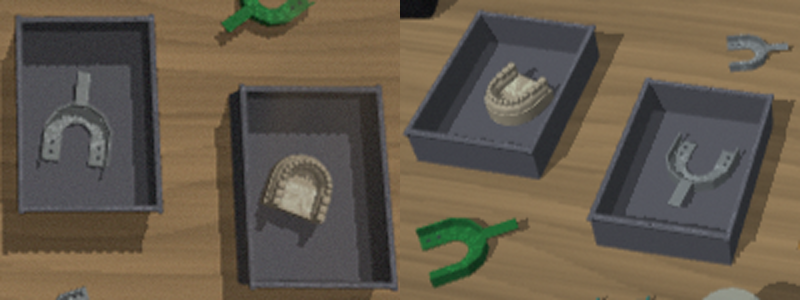

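Targets: the boxes are at (162,266) and (250,264) in the top view. The steel tray at (378,265) in the left pan is the imp_tray. The small grey one at (373,362) is a smaller look-alike, and the turquoise (388,175) and green (473,198) ones are out. The sand-coloured cast is in the right pan at (490,295), so that pan is the goal; the crop confirms it.

```bash
cat > h.py <<'E'
import numpy as np,cv2
from cell import robot
def P(n):
    m=robot.camera_model(n);T=np.linalg.inv(m["world_from_camera"]);return m["camera_matrix"]@T[:3]
def tri(a,b):
    X=cv2.triangulatePoints(P("top"),P("scene"),np.array(a,float).T,np.array(b,float).T);return (X[:3]/X[3]).T
E
python3 - <<'E'
from h import *
np.set_printoptions(precision=4,suppress=True)
B=lambda L:[(130+u/4,230+v/4) for u,v in L]
S=lambda L:[(365+u/4,205+(v-300)/4) for u,v in L]
pt=lambda L:[(340+u/2,200+v/2) for u,v in L]
ps=lambda L:[(115+(u-400)/2,145+v/2) for u,v in L]
# order ++, +-, --, -+
D={"L":(B([(33,95),(137,41),(204,185),(97,238)]),S([(578,507),(462,535),(387,407),(495,381)])),
"R":(B([(425,47),(541,55),(526,219),(408,211)]),S([(155,480),(36,460),(67,338),(180,357)])),
"castpan":(pt([(236,88),(381,88),(398,286),(249,287)]),ps([(541,150),(404,135),(478,12),(597,27)])),
"traypan":(pt([(15,17),(156,15),(160,210),(20,210)]),ps([(733,235),(590,218),(646,80),(773,98)]))}
for k,(a,b) in D.items():
    X=tri(a,b);c=X.mean(0);dx=X[0]+X[1]-X[2]-X[3];dy=X[0]+X[3]-X[1]-X[2]
    print(k,X.tolist() and X,"c",c,"size",np.linalg.norm(dx)/2,np.linalg.norm(dy)/2,"yaw",np.degrees([np.arctan2(dx[1],dx[0]),np.arctan2(-dy[0],dy[1])]))
# bystanders tops approx
print(tri([(332,141),(294,189),(195,168)],[(281,302),(335,280),(451,325)]))
s=robot.state();print(s["tool_pos"],s["orientation"])
E
```

```text
L [[0.5676 0.3212 0.048 ]
 [0.595  0.2696 0.0488]
 [0.5234 0.2323 0.0502]
 [0.4971 0.2829 0.0511]] c [0.5458 0.2765 0.0495] size 0.08048255699419209 0.05768677854303019 yaw [28.0119 27.7093]
R [[0.592  0.1271 0.0517]
 [0.5887 0.0704 0.0495]
 [0.5078 0.075  0.0507]
 [0.5112 0.1316 0.0521]] c [0.5499 0.101  0.051 ] size 0.08097241612223662 0.056715970962600976 yaw [-3.2169 -3.4306]
castpan [[ 0.5908 -0.3077  0.044 ]
 [ 0.5931 -0.4536  0.0384]
 [ 0.4026 -0.4517  0.0433]
 [ 0.4003 -0.3125  0.042 ]] c [ 0.4967 -0.3814  0.0419] size 0.190578599139196 0.1426094277775641 yaw [0.438  0.9269]
traypan [[ 0.6616 -0.092   0.047 ]
 [ 0.6647 -0.2316  0.0433]
 [ 0.4722 -0.2327  0.0423]
 [ 0.4708 -0.0967  0.04  ]] c [ 0.5673 -0.1632  0.0432] size 0.19172127909385292 0.13786862459708782 yaw [0.8607 0.9348]
[[ 0.7824 -0.0596  0.1001]
 [ 0.6961  0.0147  0.0657]
 [ 0.7431  0.219   0.0547]]
[ 0.2058 -0.5895  0.2302] [-3.1397 -0.0002  0.3358]
```

Request:
{"api": "apply_moves", "payload": {
  "series": [
    [[0,0,0,5.6,85],[0,0,0,5.6,85],[0,0,0,5.6,85],[0,0,0,5.6,85],[0.4,-0.5,0,0,85],[0.4,-1,0,0,85],[0.4,-1,0,0,85],[0.4,-1,0,0,85]]
  ],
  "squeeze": 40
}}

```text
clock: 0.77
tool_pos: [0.2514, -0.5031, 0.2306]
orientation: [-3.14, 0.0, -0.054]
ft_force: [-0.0, 0.6, 0.2]
gripper_width: 0.0851
gripper_force: 0.0
```

Request:
{"api": "apply_moves", "payload": {
  "series": [
    [[0.43,-1,0,0,85],[0.43,-1,0,0,85],[0.43,-1,0,0,85],[0.43,-1,0,0,85],[0.43,-1,0,0,85],[0.43,-1,0,0,85],[0.43,-1,0,0,85],[0.43,-1,0,0,85]]
  ]
}}

```text
clock: 1.43
tool_pos: [0.348, -0.3078, 0.2308]
orientation: [-3.141, 0.0, -0.053]
ft_force: [-0.2, 0.1, 0.7]
gripper_width: 0.085
gripper_force: 0.0
```

Request:
{"api": "apply_moves", "payload": {
  "series": [
    [[0.43,-1,0,0,85],[0.43,-1,0,0,85],[0.43,-1,0,0,85],[0.43,-1,0,0,85],[0.43,-1,0,0,85],[0.43,-1,0,0,85],[0.43,-1,0,0,85],[0.43,-1,0,0,85]]
  ]
}}

```text
clock: 2.1
tool_pos: [0.4445, -0.1128, 0.2309]
orientation: [-3.141, 0.0, -0.053]
ft_force: [0.4, 0.9, -0.5]
gripper_width: 0.0853
gripper_force: 0.0
```

Request:
{"api": "apply_moves", "payload": {
  "series": [
    [[0.43,-1,0,0,85],[0.43,-1,0,0,85],[0.43,-1,0,0,85],[0.43,-1,0,0,85],[0.43,-1,0,0,85],[0.43,-0.5,0,0,85],[0,0,0,0,85],[0,0,0,0,85]]
  ]
}}

```text
clock: 2.77
tool_pos: [0.516, 0.0197, 0.2307]
orientation: [3.142, 0.001, -0.052]
ft_force: [-0.1, 0.7, -0.3]
gripper_width: 0.0848
gripper_force: 0.0
```

Request:
{"api": "apply_moves", "payload": {
  "series": [
    [[0.4,-0.9,0,0,85],[0.4,-0.9,0,0,85],[0.3,-0.9,0,0,85],[0.1,-0.6,0,0,85],[0,0,0,0,85],[0,0,0,0,85],[0,0,0,0,85],[0,0,0,0,85]]
  ]
}}

```text
clock: 3.43
tool_pos: [0.5506, 0.0983, 0.2313]
orientation: [3.141, 0.0, -0.056]
ft_force: [0.4, -0.4, -0.3]
gripper_width: 0.0852
gripper_force: 0.0
```

```bash
python3 - <<'E'
from h import *
from scipy.spatial.transform import Rotation as R
s=robot.state();im=robot.capture("wrist");m=robot.camera_model("wrist")
Tw=np.eye(4);Tw[:3,:3]=R.from_euler("xyz",s["orientation"]).as_matrix();Tw[:3,3]=s["tool_pos"]
C=np.linalg.inv(Tw@m["T_tool_cam"]);K=m["camera_matrix"]
im=im[:,:,::-1].copy()
for c,yaw in (((.5499,.101),-3.3),((.5458,.2765),27.9)):
    a=np.radians(yaw);Rm=np.array([[np.cos(a),-np.sin(a)],[np.sin(a),np.cos(a)]])
    q=[]
    for u,v in((41,29),(41,-29),(-41,-29),(-41,29)):
        p=np.r_[Rm@[u/1e3,v/1e3]+c,.053,1];x=K@(C@p)[:3];q.append(x[:2]/x[2])
    cv2.polylines(im,[np.int32(q)],True,(0,0,255),1)
cv2.imwrite("pics/w1.png",im);print(s["tool_pos"],s["orientation"],s["ft_force"])
E
```

```text
[0.55058383 0.098306   0.23126872] [ 3.14121680e+00  1.58233879e-04 -5.63264457e-02] [ 0.43903937 -0.3646097  -0.25642417]
```

View pics/w1.png

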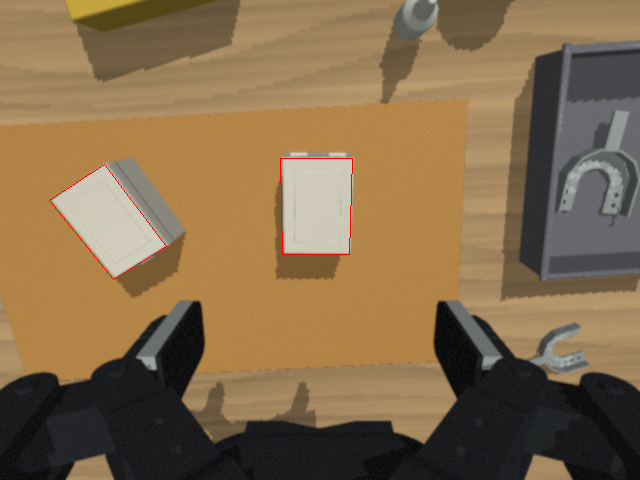

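The predicted box outlines (red) match the wrist view: R at (317,205), L at (110,220). Descending on R.

Request:
{"api": "apply_moves", "payload": {
  "series": [
    [[0,-0.1,0.9,0,85],[0,0,1,0,85],[0,0,1,0,85],[0,0,1,0,85],[0,0,1,0,85],[0,0,1,0,85],[0,0,0.8,0,85],[0,0,0.5,0,85]]
  ]
}}

```text
clock: 4.15
tool_pos: [0.5494, 0.1011, 0.0486]
orientation: [3.141, 0.004, -0.056]
ft_force: [0.3, 0.0, -0.6]
gripper_width: 0.0848
gripper_force: 0.0
```

Request:
{"api": "apply_moves", "payload": {
  "series": [
    [[0,0,0.5,0,85],[0,0,0.4,0,85],[0,0,0.3,0,85],[0,0,0.2,0,85],[0,0,0,0,85],[0,0,0,0,85],[0,0,0,0,85],[0,0,0,0,85]]
  ]
}}

```text
clock: 4.82
tool_pos: [0.5519, 0.102, 0.0173]
orientation: [-3.141, -0.002, -0.055]
ft_force: [-0.7, 0.3, -0.7]
gripper_width: 0.0851
gripper_force: 0.0
```

Request:
{"api": "apply_moves", "payload": {
  "series": [
    [[0,0,0.15,0,85],[0,0,0,0,45],[0,0,0,0,45],[0,0,0,0,45],[0,0,0,0,45],[0,0,0,0,45],[0,0,0,0,45],[0,0,0,0,45]]
  ]
}}

```text
clock: 5.48
tool_pos: [0.5513, 0.1019, 0.0127]
orientation: [3.141, -0.0, -0.055]
ft_force: [0.1, -1.2, 1.8]
gripper_width: 0.0576
gripper_force: 44.7
```

Gripped at 57.6 mm. Lift about 80 mm and weigh.

Request:
{"api": "apply_moves", "payload": {
  "series": [
    [[0,0,-0.2,0,45],[0,0,-0.4,0,45],[0,0,-0.6,0,45],[0,0,-0.6,0,45],[0,0,-0.6,0,45],[0,0,-0.4,0,45],[0,0,-0.2,0,45],[0,0,0,0,45]]
  ]
}}

```text
clock: 6.15
tool_pos: [0.552, 0.1021, 0.0892]
orientation: [-3.141, -0.003, -0.055]
ft_force: [0.7, -0.9, -1.7]
gripper_width: 0.0575
gripper_force: 44.5
```

Request:
{"api": "apply_moves", "payload": {
  "series": [
    [[0,0,0,0,45],[0,0,0,0,45],[0,0,0,0,45],[0,0,0,0,45],[0,0,0,0,45],[0,0,0,0,45],[0,0,0,0,45],[0,0,0,0,45]]
  ]
}}

```text
clock: 6.82
tool_pos: [0.5511, 0.1019, 0.0875]
orientation: [3.142, 0.0, -0.055]
ft_force: [-0.4, -0.7, -2.8]
gripper_width: 0.0577
gripper_force: 44.5
```

```bash
cat >> h.py <<'E'
def weigh(n=12):
    F=[]
    for i in range(n): robot.capture("wrist");F.append(robot.state()["ft_force"])
    s=robot.state();print("F",np.mean(F,0).round(2),"sd",np.std(F,0).round(2),s["tool_pos"].round(4),s["orientation"].round(3),s["gripper_width"],s["gripper_force"],s["clock"])
E
python3 -c "from h import *;weigh()"
```

```text
F [-0.12 -0.07 -2.68] sd [0.33 0.52 0.5 ] [0.5511 0.1019 0.0876] [-3.142 -0.    -0.055] 0.05747147709929293 44.48095545172691 7.4167
```

Lifted R weighs 2.7 N, so it is heavy. I put it back, then lift L.

Request:
{"api": "apply_moves", "payload": {
  "series": [
    [[0,0,0.3,0,45],[0,0,0.6,0,45],[0,0,0.6,0,45],[0,0,0.6,0,45],[0,0,0.4,0,45],[0,0,0.3,0,45],[0,0,0.1,0,45],[0,0,0.05,0,45]]
  ]
}}

```text
clock: 8.08
tool_pos: [0.551, 0.1019, 0.0133]
orientation: [3.142, 0.001, -0.055]
ft_force: [0.2, 0.7, -2.5]
gripper_width: 0.0574
gripper_force: 44.5
```

Request:
{"api": "apply_moves", "payload": {
  "series": [
    [[0,0,0.03,0,45],[0,0,0,0,45],[0,0,0,0,45],[0,0,0,0,45],[0,0,0,0,45],[0,0,0,0,45],[0,0,0,0,45],[0,0,0,0,45]]
  ]
}}

```text
clock: 8.75
tool_pos: [0.5512, 0.1019, 0.0132]
orientation: [-3.142, -0.0, -0.055]
ft_force: [0.2, -0.1, -3.0]
gripper_width: 0.0576
gripper_force: 44.5
```

Request:
{"api": "apply_moves", "payload": {
  "series": [
    [[0,0,0.02,0,45],[0,0,0,0,45],[0,0,0,0,62],[0,0,0,0,85],[0,0,0,0,85],[0,0,0,0,85],[0,0,0,0,85],[0,0,0,0,85]]
  ]
}}

```text
clock: 9.42
tool_pos: [0.5512, 0.1019, 0.0126]
orientation: [3.142, -0.0, -0.055]
ft_force: [-0.3, -0.5, 0.1]
gripper_width: 0.0849
gripper_force: 0.0
```

Request:
{"api": "apply_moves", "payload": {
  "series": [
    [[0,0,-0.3,0,85],[0,0,-0.6,0,85],[0,0,-1,0,85],[0,0,-1,0,85],[0,0,-1,0,85],[0,0,-1,0,85],[0,0,-0.5,0,85],[0,0,0,0,85]]
  ]
}}

```text
clock: 10.08
tool_pos: [0.5536, 0.1021, 0.1521]
orientation: [-3.141, -0.008, -0.055]
ft_force: [0.4, 0.0, 0.8]
gripper_width: 0.0848
gripper_force: 0.0
```

Request:
{"api": "apply_moves", "payload": {
  "series": [
    [[-0.1,-0.6,0,0,85],[-0.1,-1,0,0,85],[-0.1,-1,0,0,85],[-0.1,-1,0,0,85],[-0.1,-1,0,0,85],[-0.1,-1,0,0,85],[0,-0.9,0,0,85],[0,-0.45,0,0,85]]
  ]
}}

```text
clock: 10.75
tool_pos: [0.5445, 0.2781, 0.1454]
orientation: [3.141, 0.003, -0.053]
ft_force: [0.7, -0.7, -0.3]
gripper_width: 0.085
gripper_force: 0.0
```

Request:
{"api": "apply_moves", "payload": {
  "series": [
    [[0,0,0,-6.2,85],[0,0,0,-6.2,85],[0,0,0,-6.2,85],[0,0,0,-6.2,85],[0,0,0,-6.2,85],[0,0,0,0,85],[0,0,0,0,85],[0,0,0,0,85]]
  ]
}}

```text
clock: 11.42
tool_pos: [0.5454, 0.2758, 0.1467]
orientation: [-3.142, 0.001, 0.483]
ft_force: [0.0, -0.4, 0.6]
gripper_width: 0.0848
gripper_force: 0.0
```

Request:
{"api": "apply_moves", "payload": {
  "series": [
    [[0,0,0.5,0,85],[0,0,1,0,85],[0,0,1,0,85],[0,0,1,0,85],[0,0,0.8,0,85],[0,0,0.6,0,85],[0,0,0.3,0,85],[0,0,0.15,0,85]]
  ]
}}

```text
clock: 12.08
tool_pos: [0.5443, 0.2757, 0.0114]
orientation: [-3.141, 0.004, 0.485]
ft_force: [-1.1, 0.5, -0.4]
gripper_width: 0.0851
gripper_force: 0.0
```

Request:
{"api": "apply_moves", "payload": {
  "series": [
    [[0,0,0,0,85],[0,0,0,0,45],[0,0,0,0,45],[0,0,0,0,45],[0,0,0,0,45],[0,0,0,0,45],[0,0,0,0,45],[0,0,0,0,45]]
  ]
}}

```text
clock: 12.75
tool_pos: [0.547, 0.2767, 0.0155]
orientation: [3.141, -0.003, 0.486]
ft_force: [-0.9, 0.4, 5.9]
gripper_width: 0.0574
gripper_force: 45.0
```

Request:
{"api": "apply_moves", "payload": {
  "series": [
    [[0,0,-0.2,0,45],[0,0,-0.4,0,45],[0,0,-0.6,0,45],[0,0,-0.6,0,45],[0,0,-0.6,0,45],[0,0,-0.4,0,45],[0,0,-0.2,0,45],[0,0,0,0,45]]
  ]
}}

```text
clock: 13.42
tool_pos: [0.5464, 0.2766, 0.0904]
orientation: [3.141, -0.002, 0.486]
ft_force: [0.7, 0.0, 0.2]
gripper_width: 0.0577
gripper_force: 44.3
```

```bash
python3 -c "from h import *;weigh(16)"
```

```text
F [ 0.04  0.07 -1.32] sd [0.34 0.5  0.5 ] [0.5457 0.2763 0.0889] [ 3.142 -0.     0.486] 0.05765643206824867 44.25790876150131 14.2167
```

L weighs 1.3 N, so it is the lighter one. Set it down gently.

Request:
{"api": "apply_moves", "payload": {
  "series": [
    [[0,0,0.3,0,45],[0,0,0.6,0,45],[0,0,0.6,0,45],[0,0,0.6,0,45],[0,0,0.4,0,45],[0,0,0.25,0,45],[0,0,0.1,0,45],[0,0,0.05,0,45]]
  ]
}}

```text
clock: 14.88
tool_pos: [0.5457, 0.2762, 0.016]
orientation: [-3.142, 0.0, 0.486]
ft_force: [-0.9, -0.5, -1.3]
gripper_width: 0.0574
gripper_force: 44.3
```

Request:
{"api": "apply_moves", "payload": {
  "series": [
    [[0,0,0.03,0,45],[0,0,0,0,45],[0,0,0,0,45],[0,0,0,0,45],[0,0,0,0,45],[0,0,0,0,45],[0,0,0,0,45],[0,0,0,0,45]]
  ]
}}

```text
clock: 15.55
tool_pos: [0.5458, 0.2763, 0.0156]
orientation: [-3.142, -0.0, 0.486]
ft_force: [0.2, 0.3, 0.1]
gripper_width: 0.0577
gripper_force: 44.3
```

Request:
{"api": "apply_moves", "payload": {
  "series": [
    [[0,0,0,0,62],[0,0,0,0,85],[0,0,0,0,85],[0,0,0,0,85],[0,0,0,0,85],[0,0,-0.3,0,85],[0,0,-0.6,0,85],[0,0,-1,0,85]]
  ]
}}

```text
clock: 16.22
tool_pos: [0.5436, 0.2755, 0.0611]
orientation: [-3.141, 0.006, 0.486]
ft_force: [0.1, 0.5, -0.3]
gripper_width: 0.0848
gripper_force: 0.0
```

Request:
{"api": "apply_moves", "payload": {
  "series": [
    [[0,0,-1,0,85],[0,0,-1,0,85],[0,0,-1,6.2,85],[0,0,-0.5,6.2,85],[0,0,0,6.2,85],[0,0,0,6.2,85],[0,0,0,6.2,85],[0,0,0,0,85]]
  ]
}}

```text
clock: 16.88
tool_pos: [0.5458, 0.2763, 0.1514]
orientation: [-3.141, -0.001, -0.057]
ft_force: [-0.4, 0.2, -0.9]
gripper_width: 0.0853
gripper_force: 0.0
```

Request:
{"api": "apply_moves", "payload": {
  "series": [
    [[0.1,0.6,0,0,85],[0.1,1,0,0,85],[0.1,1,0,0,85],[0.1,1,0,0,85],[0.1,1,0,0,85],[0.1,1,0,0,85],[0,0.9,0,0,85],[0,0.45,0,0,85]]
  ]
}}

```text
clock: 17.55
tool_pos: [0.5509, 0.0991, 0.1507]
orientation: [3.141, -0.0, -0.055]
ft_force: [-0.6, -0.4, 0.4]
gripper_width: 0.0849
gripper_force: 0.0
```

```bash
python3 - <<'E'
from h import *
for i in range(4): a=robot.capture("top")
s=robot.state();print(s["tool_pos"],s["orientation"],s["clock"])
cv2.imwrite("pics/top2.png",cv2.resize(a[150:380,60:360],None,fx=2,fy=2)[:,:,::-1])
E
```

```text
[0.55112375 0.10213969 0.15068086] [-3.14099357e+00 -9.79981749e-05 -5.47884708e-02] 17.75
```

View pics/top2.png

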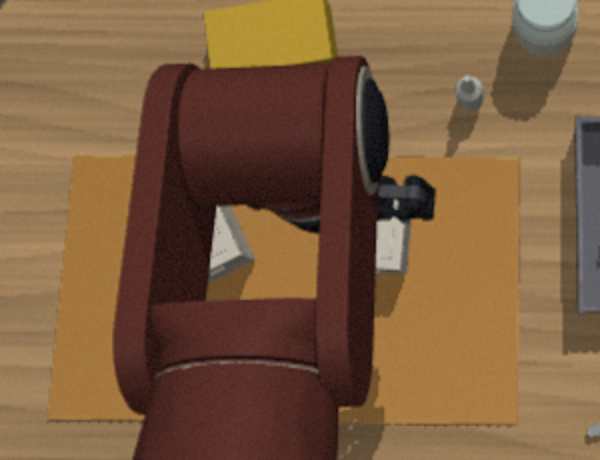

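The view shows L standing at about (230,240) in the crop and R under the gripper at (393,245). Gripping R again.

Request:
{"api": "apply_moves", "payload": {
  "series": [
    [[0,0,0.6,0,85],[0,0,1,0,85],[0,0,1,0,85],[0,0,1,0,85],[0,0,0.9,0,85],[0,0,0.6,0,85],[0,0,0.25,0,85],[0,0,0.1,0,85]]
  ]
}}

```text
clock: 18.42
tool_pos: [0.55, 0.103, 0.0128]
orientation: [3.142, 0.003, -0.053]
ft_force: [-0.2, -0.2, -0.1]
gripper_width: 0.0846
gripper_force: 0.0
```

Request:
{"api": "apply_moves", "payload": {
  "series": [
    [[0,0,0,0,85],[0,0,0,0,85],[0,0,0,0,45],[0,0,0,0,45],[0,0,0,0,45],[0,0,0,0,45],[0,0,0,0,45],[0,0,0,0,45]]
  ]
}}

```text
clock: 19.08
tool_pos: [0.5522, 0.102, 0.0157]
orientation: [-3.141, -0.002, -0.055]
ft_force: [-0.9, 0.5, 5.6]
gripper_width: 0.0574
gripper_force: 44.9
```

Request:
{"api": "apply_moves", "payload": {
  "series": [
    [[0,0,-0.3,0,45],[0,0,-0.6,0,45],[0,0,-0.8,0,45],[0,0,-0.8,0,45],[0,0,-0.8,0,45],[0,0,-0.6,0,45],[0,0,-0.3,0,45],[0,0,0,0,45]]
  ]
}}

```text
clock: 19.75
tool_pos: [0.5519, 0.102, 0.121]
orientation: [-3.141, -0.003, -0.055]
ft_force: [0.8, -0.3, -2.1]
gripper_width: 0.0575
gripper_force: 44.2
```

```bash
python3 -c "from h import *;weigh(8)"
```

```text
F [ 0.06 -0.09 -2.61] sd [0.52 0.56 0.44] [0.5505 0.1019 0.1181] [ 3.141e+00  2.000e-03 -5.500e-02] 0.05719279037512589 44.15376886725426 20.15
```

Request:
{"api": "apply_moves", "payload": {
  "series": [
    [[0,0.2,0,0,45],[0,0.4,0,0,45],[-0.05,0.6,0,0,45],[-0.05,0.8,0,0,45],[-0.05,0.8,0,0,45],[-0.05,0.8,0,0,45],[-0.05,0.8,0,0,45],[-0.05,0.8,0,0,45]]
  ]
}}

```text
clock: 20.82
tool_pos: [0.5361, -0.0292, 0.1193]
orientation: [3.141, -0.0, -0.056]
ft_force: [0.2, -0.6, -2.0]
gripper_width: 0.0577
gripper_force: 44.2
```

Request:
{"api": "apply_moves", "payload": {
  "series": [
    [[-0.05,0.8,0,0,45],[-0.05,0.8,0,0,45],[-0.05,0.8,0,0,45],[-0.05,0.8,0,0,45],[-0.05,0.8,0,0,45],[-0.05,0.8,0,0,45],[-0.05,0.8,0,0,45],[-0.05,0.8,0,0,45]]
  ]
}}

```text
clock: 21.48
tool_pos: [0.517, -0.1884, 0.1194]
orientation: [3.141, -0.0, -0.056]
ft_force: [0.5, 0.3, -3.0]
gripper_width: 0.0575
gripper_force: 44.2
```

Request:
{"api": "apply_moves", "payload": {
  "series": [
    [[-0.05,0.8,0,0,45],[-0.05,0.8,0,0,45],[-0.05,0.8,0,0,45],[-0.05,0.8,0,0,45],[-0.05,0.8,0,0,45],[-0.05,0.8,0,0,45],[-0.05,0.7,0,0,45],[-0.05,0.6,0,0,45]]
  ]
}}

```text
clock: 22.15
tool_pos: [0.4984, -0.3404, 0.1193]
orientation: [3.141, 0.0, -0.056]
ft_force: [-0.3, -0.1, -2.2]
gripper_width: 0.0578
gripper_force: 44.2
```

Request:
{"api": "apply_moves", "payload": {
  "series": [
    [[0,0.6,0,0,45],[0,0.5,0,0,45],[0,0.3,0.1,0,45],[0,0.2,0.2,0,45],[0,0.1,0.2,0,45],[0,0,0.2,0,45],[0,0,0.1,0,45],[0,0,0,0,45]]
  ]
}}

```text
clock: 22.82
tool_pos: [0.4964, -0.3795, 0.0977]
orientation: [-3.14, 0.002, -0.054]
ft_force: [-0.4, 0.5, -2.6]
gripper_width: 0.0579
gripper_force: 44.1
```

Request:
{"api": "apply_moves", "payload": {
  "series": [
    [[0,0,0,0,45],[0,0,0,0,45],[0,0,0,0,45],[0,0,0,0,45],[0,0,0,0,45],[0,0,0,0,45],[0,0,0,0,45],[0,0,0,0,45]]
  ]
}}

```text
clock: 23.48
tool_pos: [0.4969, -0.3809, 0.0994]
orientation: [3.142, -0.0, -0.055]
ft_force: [0.3, 0.1, -3.0]
gripper_width: 0.0577
gripper_force: 44.2
```

```bash
python3 - <<'E'
from h import *
a=robot.capture("top");b=robot.capture("scene");weigh(4)
cv2.imwrite("pics/fin.png",np.hstack([cv2.resize(a,(400,300)),cv2.resize(b,(400,300))])[:,:,::-1])
E
```

```text
F [-0.08 -0.06 -2.11] sd [0.31 0.37 0.16] [ 0.4969 -0.3808  0.0993] [-3.142  0.    -0.055] 0.057422869939561576 44.15318235754967 23.7833
```

View pics/fin.png

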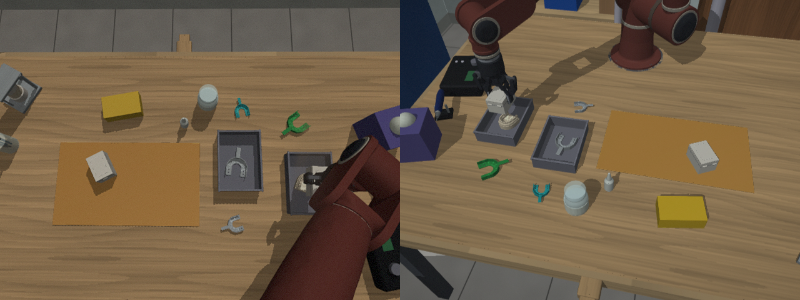

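The heavy box hangs over the pan with the cast (scene half, about (497,100)). The light box stands on the mat at (703,155), and nothing else has moved.

```bash
python3 -c "from cell import robot;print(robot.finish_job())"
```

```text
the job is handed in; nothing more can be done
None
```

The job is handed in: the heavier box (about 2.7 N) is held level and still over the middle of the pan with the stone cast, roughly 4 cm above the rim, and the lighter box (about 1.3 N) is standing on the mat.

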